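Swing the lever onto the limit switch and wedge it there

TASK

Push near the free end of the long flat lever so that it swings about its stud and comes up against the sprung plunger of the limit switch, then push the sliding wedge in behind the lever until you feel it tighten, so that the lever stays nipped against the plunger when you let go. Be gentle: a hard shove cracks the switch; and leave the other parts on the ledge where they are.

Things in the scene. Friction and masses are not known exactly. Their poses are not given: they have to be found in the camera images.
- mount: Fixed hardware on the ledge: stud, limit switch and wedge guide (place and heading vary). Origin: foot of the upright stud (12 mm diameter, 38 mm tall, with a 22 mm cap), at ledge height. z up; x is the direction in which the lever points when home. In this frame the wedge's two 22 mm high guide rails lie at x = 300 to 375, y = -14 to +44 mm.
- lever: Loose flat aluminium lever, about 0.3 kg, on the ledge: 22 mm wide, 18 mm thick, 215 mm from the middle of its eye (34 mm square block, 15 mm hole, dropped over the stud) to its free end. Origin: middle of the eye, underside; x along the lever to its free end, z up. Starts swung out 0.45 to 0.85 rad to the mount's +y side; its way home is clear while the wedge is drawn back.
- lever_end (a point): Middle of the lever's free end face, 9 mm above the ledge.
- switch: Fixed grey limit switch, 50 x 55 x 45 mm high, on the -y side of the lever's home place. Origin: foot of the middle of its front face, at x = 175, y = -35 mm in the mount frame, same axes; the front looks to +y. Its plunger's spring is stiff, 14 N per mm. The plunger should be nipped with more than 3 N, about 6 N is good; more than 14 N from the lever cracks the switch.
- hood (a point): Edge of the hood on the switch's front, 23 mm out from it, underside 29 mm above the ledge. Beneath it a 10 mm steel plunger points to the mount's +y, 10 mm above the ledge. How far it is screwed out varies and is not measured: its end lies anywhere from y = -18 to -6 mm in the mount frame, so the lever (side at y = -11 on the home line) meets it 7 mm past to 5 mm short of that line.
- wedge (a joint): How far the white plastic wedge is pushed in, in m: 0 drawn back, 0.085 at most. It slides towards the stud (the mount's -x) with dry friction of about 4 N and stays where left. It goes in about 30 to 70 mm before it tightens, depending on the plunger; stopping when the push on the tab is 10 to 13 N in all (friction included) leaves a good nip.
- wedge_nose (a point): Tip of the wedge's nose, 16 mm above the ledge; at wedge 0 it is at x = 230, y = +23 mm in the mount frame. From here the face looking to -y slants to y = -3 mm over 65 mm in +x (1 to 2.5); so the wedge, pushed in, enters on the +y side of the lever's free end and forces the lever to -y, onto the plunger. The wedge's top is 28 mm above the ledge.
- wedge_tab (a point): Point on the wedge's upright tab, on the face looking away from the stud (+x of the mount), middle of its width, 52 mm above the ledge. The tab is 12 mm thick, 30 mm wide, from 28 to 62 mm above the ledge; push this face towards the stud. Behind it the wedge's flat top is 28 mm high.
- thermostat: Bystander: loose black thermostat base, 85 x 85 mm, 24 mm high. Origin at the middle of its underside.
- puck: Bystander: loose white sensor puck, 60 mm diameter, 18 mm high. Origin at the middle of its underside.
- pocket: Bystander: loose stainless immersion pocket lying down, a 14 mm tube with a hexagon head and a hexagon nut, 122 mm long, 28 mm high at the head. Origin under it, near mid-length, at ledge height.
- spacer: Bystander: loose blue nylon pipe spacer ring, 38 mm diameter, 25 mm high. Origin at the middle of its underside.
Mind the look-alikes: they are no part of the job. What is meant by the lever is not blue or brown, and is the smaller of those in its own colour.

How it is judged (in metres and radians):
On the way:
1. the lever is swung in beside the switch (its free end within 15 mm of the home line) while the wedge is still drawn back (y of lever_end in the frame of mount below 0.015 m and value of joint wedge below 0.015 m), for 0.1 s.
At the end, for the whole second after the job is handed in: The lever lies flat and still with its eye on the stud (within 6 mm of centre), pressed against the switch's plunger with more than 3 N and less than 14 N by the wedge, which is pushed in by more than 22 mm (contact force between lever and switch between 3 and 14 N and horizontal distance between lever and mount below 0.006 m and angle between lever's own z axis and vertical below 0.05 rad and height (world z) of lever below 0.004 m and value of joint wedge above 0.022 m and linear speed of lever below 0.01 m/s); the robot touches nothing.
It fails at once if the lever presses the switch with more than 14 N (contact force between lever and switch above 14 N).
It fails at once if a bystander is moved by more than 15 mm (distance of any of thermostat, puck, pocket, spacer from where it was at the start of the episode above 0.015 m).
It also fails if it takes over 67 s, if anything falls off the work surface, if the arm or the gripper's body presses on something with over 40 N, if the wrist force passes 120 N, or if a joint passes its speed limit or range.

ROBOT

A 7-joint arm with a two-finger parallel gripper is mounted at the origin on the work surface. World frame = base frame: x ahead of the robot, y to its left, z up, the work surface at z = 0. Lengths are in m, angles in degrees, forces in N, time in s.
With the tool pointing down it reaches from about 0.4 to 0.925 m from the base axis. Payload 4.1 kg.
Tool frame: the origin (TCP) lies on the centre line of the jaws, within the pads' length; the fingertips stand 17 mm ahead of it and the grasp point (between the pads) lies 2 mm behind it; z points along the fingers, y is the direction in which the jaws open and shut (so a half turn about z gives the same grasp; the last joint's range is limited). The gripper opens to 85 mm and grips with 20 to 120 N. Pads are 22 mm wide; open, the fingers measure 114 mm over their backs; the gripper's body (76 mm by 85 mm) begins 54 mm behind the grasp point. The pads swing forward as they close: fully open they stand 13 mm farther back than shut.
Start: joints at [65.317, 22.827, 2.584, 88.041, -1.071, 69.15, -2.905], TCP at [0.212, -0.615, 0.248] pointing down, gripper open.
Joint ranges: [-161.44, 161.44], [-28.35, 127.94], [-78.24, 83.42], [0, 140.83], [-78.03, 258.03], [13.02, 114.36], [-168.23, 168.23]. Speed limits (degrees/s): [147.25, 147.25, 180, 180, 180, 180, 180].

INTERFACE

Orientations are given as a 3x3 rotation matrix whose columns are the frame's x, y, z axes.
In Python, from plant import * gives the robot as it stands.
- The arm moves only by the shell command python3 -m creep 'ROWS'. ROWS is JSON, one flat list of numbers, 5 for each row, row after row: the shift along the tool's x, y, z in mm, then the turn about the tool's z in degrees, then the finger opening in mm, from 0 to 85.4. In form: [x, y, z, turn, gripper, x, y, z, turn, gripper, ...]. A call has 1 to 12 rows; each row shifts and turns the commanded pose from where the row before left it, along the tool's axes as they then stand; what a row does not reach is not made up. A row lasts 1/10 s, in which the tool goes at most 50 mm and 8.59 degrees, less where a joint would pass 70% of its speed; a pose out of reach is approached as far as the arm can. A call is refused whole if a number of a shift passes 50 or a number of a turn 8.59, either way. A call with a gripper value outside its range is refused whole. The fingers move at their own pace and stop on an object; the grip force is fixed at half the most. Time passes only in rows, so rows that do not move let the fingers close. It gives the time, the measured TCP pose, the force and the opening at its end, in the units of the state.
- sense(): the state, without advancing time (a new reading comes with each control period).
- read_camera(name): name is "side" or "top" or "wrist"; returns (picture, depth): 384x512x3 uint8, blue, green, red; 384x512 float32, m along the optical axis (not along the pixel's ray), 0 where there is no reading.
- camera_info(name): a dict with "fx", "fy", "cx", "cy" (pixels), "D" ([k1, k2, p1, p2, k3] as OpenCV has them; the pictures are not rectified), "rvec" (rotation vector, rad) and "tvec" (3), from world to camera coordinates, as OpenCV has them. Camera axes: x right, y down, z forward; pixel columns grow to the right and rows downward; lengths in m; the calibration is good to about 2 mm. A picture is of the moment at which its call begins: read the wrist's pose just before it. camera_info takes no time and is no camera call; for the wrist camera it gives the pose at the moment of the call.
- finish_job(): hands the job in, once; it reports no verdict.
The state is a dict: "time_s": time; "qpos": joint angles; "qd": joint speeds; "joint_efforts": joint torques, N m; "position": TCP position; "orientation": TCP orientation; "contact_force": force on the tool from outside, world axes, zero at the start; "moment": the same for the moment, N m; "grip_width": finger opening in m.
Only numpy, scipy, OpenCV 4.12 (cv2) and the standard library are available. Lean on these libraries where they do the work, as an engineer would, in place of code of your own. Each camera call takes 0.05 s, during which the arm holds its last target. There are 200 camera calls.

## Working session

There is one attempt and no reset: what is moved stays moved. The work goes in short steps, Python scripts to look and compute and a shell command to move; the robot and the scene stay as the last step left them, time stands still between calls to the robot, and variables do not carry over. Pictures are saved under pics/ and viewed, about 8 in all and at most 12, crops included, and the job is handed in when it is done.

```bash
mkdir -p pics; ls
cat > h.py <<'E'
from plant import *
import numpy as np, cv2
def snap(n):
    im,d=read_camera(n); i=camera_info(n); np.savez(''+n+'.npz',im=im,d=d); return im,d,i
def world(n,u,v,z=None,d=None,i=None):
    """pixels -> world; on plane z if given, else by depth d"""
    i=i or camera_info(n); K=np.array([[i['fx'],0,i['cx']],[0,i['fy'],i['cy']],[0,0,1.]])
    R=cv2.Rodrigues(np.array(i['rvec'],float))[0]; t=np.array(i['tvec'],float).ravel()
    p=cv2.undistortPoints(np.array([[[u,v]]],float),K,np.array(i['D'],float))[0,0]
    r=R.T@np.array([p[0],p[1],1]); c=-R.T@t
    s=(z-c[2])/r[2] if z is not None else d[int(round(v)),int(round(u))]
    return c+s*r
def pix(n,P,i=None):
    i=i or camera_info(n); K=np.array([[i['fx'],0,i['cx']],[0,i['fy'],i['cy']],[0,0,1.]])
    return cv2.projectPoints(np.array(P,float).reshape(-1,1,3),np.array(i['rvec'],float),np.array(i['tvec'],float),K,np.array(i['D'],float))[0].reshape(-1,2)
E
python3 - <<'E'
from h import *
s=sense(); print(s)
for n in("top","side"):
    im,d,i=snap(n); print(n,i); cv2.imwrite(f'pics/{n}0.png',im)
E
```

```text
pics
{'time_s': 0.0, 'qpos': array([65.31744809, 22.87106294,  2.58042068, 88.11375028, -1.07117079,
       69.14985332, -2.90116994]), 'qd': array([-0.01764096,  0.03460879,  0.06954956,  0.06074911, -0.08840023,
       -0.03323841,  0.00111094]), 'joint_efforts': array([-4.56469552e-04, -4.75126719e+01,  1.36435300e+00, -2.54218841e+01,
        1.13975522e-02,  9.44513275e-03, -1.08847203e-05]), 'position': array([ 0.21155483, -0.61397796,  0.24727645]), 'orientation': array([[ 9.45402780e-01,  3.25903374e-01, -7.57803349e-04],
       [ 3.25904225e-01, -9.45401126e-01,  1.77389050e-03],
       [-1.38311240e-04, -1.92401233e-03, -9.99998140e-01]]), 'contact_force': array([ 0.46477543, -0.30752217,  0.38205677]), 'moment': array([-0.01788103, -0.0010344 , -0.00429591]), 'grip_width': 0.08578360885566853}
top {'fx': 380.95771475984264, 'fy': 380.95771475984264, 'cx': 254.18675077516622, 'cy': 190.26452823319485, 'D': array([-0.01641979,  0.        ,  0.        ,  0.        ,  0.        ]), 'rvec': array([ 2.1533886 , -2.16868746,  0.13786932]), 'tvec': array([0.03164573, 0.47403884, 1.12088629])}
side {'fx': 413.36857493300397, 'fy': 413.36857493300397, 'cx': 256.5487302248169, 'cy': 192.9705282529736, 'D': array([-0.14219677,  0.        ,  0.        ,  0.        ,  0.        ]), 'rvec': array([ 0.64686986, -2.4198403 ,  1.39609785]), 'tvec': array([0.41396485, 0.15627156, 1.11079959])}
```

View pics/top0.png

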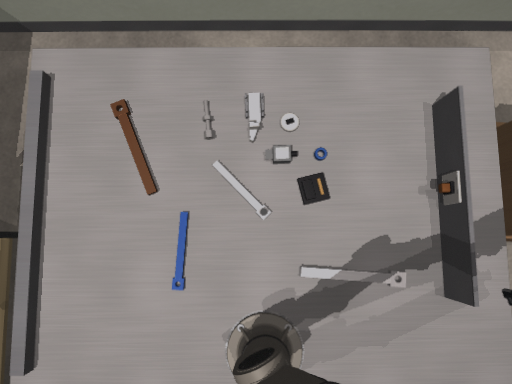

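View pics/side0.png

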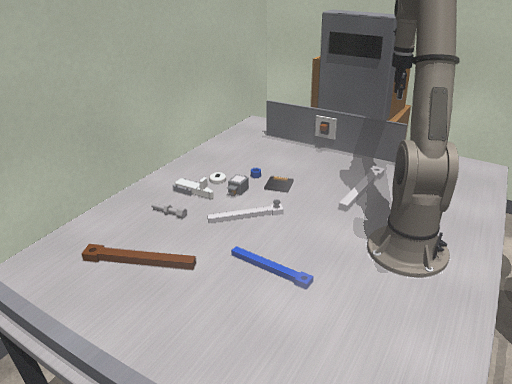

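The top picture shows four lever-like bars: brown (135,147), blue (181,250), long silver (353,277) and short silver (241,190) with its eye on the stud at (264,211). I choose the short silver one. The switch is at (283,154), wedge at (255,108), puck (290,122), spacer (320,154), thermostat (314,188), pocket (208,120). Next I check this in a close crop and measure.

Run:
```python
from h import *
im=np.load('top.npz')['im']
c=im[80:230,190:340]; cv2.imwrite('pics/crop1.png',cv2.resize(c,None,fx=4,fy=4,interpolation=cv2.INTER_CUBIC))
for n,u,v,z in[('stud',264,211,.04),('leverend',216,164,.018),('switch',283,154,.045),('wedge',255,108,.028),('nose',252,140,.028),('puck',290,122,.018),('pocket',208,120,.01)]:
    print(n,world('top',u,v,z).round(4))
```

```text
stud [ 4.107e-01 -3.000e-04  4.000e-02]
leverend [0.5577 0.1449 0.018 ]
switch [ 0.5817 -0.0592  0.045 ]
wedge [0.7317 0.0239 0.028 ]
nose [0.6299 0.0338 0.028 ]
puck [ 0.6893 -0.0851  0.018 ]
pocket [0.6998 0.1715 0.01  ]
```

View pics/crop1.png

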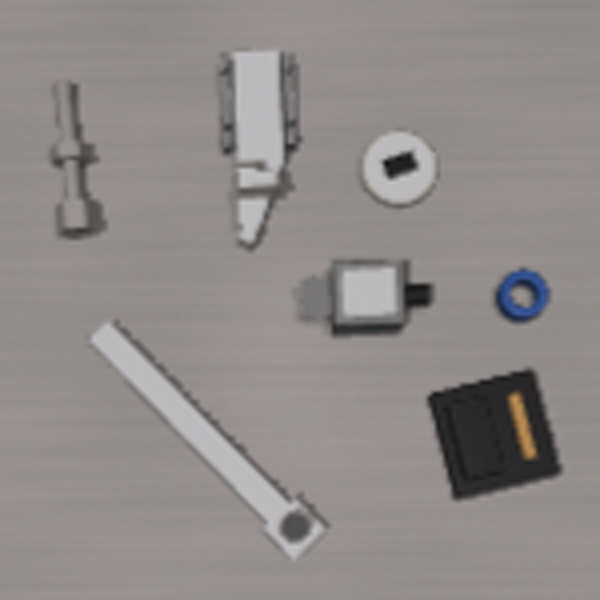

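Run:
```python
from h import *
from scipy.optimize import least_squares
F=[((295,526),(0,0,40)),((218,53),(375,44,22)),((220,152),(300,44,22)),((299,53),(375,-14,22)),((297,150),(300,-14,22)),((333,261),(200,-35,45)),((409,262),(200,-90,45)),((332,324),(150,-35,45)),((404,326),(150,-90,45)),((246,247),(230,23,28))]
W=np.array([world('top',190+(p[0]+.5)/4-.5,80+(p[1]+.5)/4-.5,m[2]/1000) for p,m in F])
M=np.array([m for _,m in F])/1000
def r(q):
    c,s=np.cos(q[2]),np.sin(q[2]); return np.c_[q[0]+c*M[:,0]-s*M[:,1]-W[:,0],q[1]+s*M[:,0]+c*M[:,1]-W[:,1]]
o=least_squares(lambda q:r(q).ravel(),[.41,0,0],loss='soft_l1',f_scale=.002)
print(o.x,np.degrees(o.x[2]));print((r(o.x)*1000).round(1))
c,s=np.cos(o.x[2]),np.sin(o.x[2]);R=np.array([[c,-s],[s,c]])
e=world('top',190+103/4,80+333/4,.018)[:2]; print('lever end',e,'mount',(e-o.x[:2])@R)
np.save('mount.npy',o.x)
```

```text
[0.40736481 0.00208876 0.02874839] 1.647161518626359
[[-2.9  0.6]
 [-2.2 -0.7]
 [ 3.1 -1.6]
 [-0.2  4.9]
 [ 3.5  0.3]
 [-1.7  1.9]
 [ 0.9  4.4]
 [-3.3 -0.9]
 [ 0.1 -1.8]
 [11.  -4.9]]
lever end [0.56000586 0.14570797] mount [0.15670623 0.13917228]
```

```bash
python3 -m creep '[32.4,-25.3,0,0,0,32.4,-25.3,0,0,0,32.4,-25.3,0,0,0,32.4,-25.3,0,0,0,32.4,-25.3,0,0,0,32.4,-25.3,0,0,0,32.4,-25.3,0,0,0,32.4,-25.3,0,0,0,32.4,-25.3,0,0,0,32.4,-25.3,0,0,0,32.4,-25.3,0,0,0,32.4,-25.3,0,0,0]'
cat >> h.py <<'E'
def to(x,y,yaw=None):
    """shift in tool axes (mm) and turn (deg) to world x,y and tool-x heading yaw"""
    s=sense(); R=s['orientation']; p=s['position']
    h=np.degrees(np.arctan2(R[1,0],R[0,0])); d=R.T@np.array([x-p[0],y-p[1],0])*1000
    print('t',round(s['time_s'],2),'pos',p.round(4),'yaw',h.round(2),'F',s['contact_force'].round(2),'grip',round(s['grip_width'],4))
    print('shift',d.round(1),'turn',None if yaw is None else round(h-yaw,2))
E
python3 -c "
from h import *
to(.5188,.1617,43.5)"
```

```text
time_s: 1.3
position: [0.4808, -0.1993, 0.248]
orientation: [[0.945, 0.326, -0.0], [0.326, -0.945, -0.0], [-0.0, -0.0, -1.0]]
contact_force: [-0.6, -0.4, -0.4]
grip_width: -0.0001
t 1.3 pos [ 0.4808 -0.1993  0.248 ] yaw 19.01 F [-0.58 -0.44 -0.36] grip -0.0001
shift [ 1.535e+02 -3.290e+02 -1.000e-01] turn -24.49
```

```bash
python3 -m creep '[17,-36.6,0,0,0,17,-36.6,0,0,0,17,-36.6,0,0,0,17,-36.6,0,0,0,17,-36.6,0,0,0,17,-36.6,0,0,0,17,-36.6,0,0,0,17,-36.6,0,0,0,17,-36.6,0,0,0,0,0,40,-8.2,0,0,0,40,-8.2,0,0,0,40,-8.2,0]'
python3 - <<'E'
from h import *
to(.5188,.1617,43.5)
im,d,i=snap('wrist'); cv2.imwrite('pics/wrist1.png',im)
E
```

```text
time_s: 2.5
position: [0.5176, 0.1607, 0.1269]
orientation: [[0.719, 0.695, 0.001], [0.695, -0.719, -0.0], [0.0, 0.001, -1.0]]
contact_force: [0.6, -0.1, -0.6]
grip_width: 0.0
t 2.5 pos [0.5176 0.1607 0.1269] yaw 44.0 F [ 0.58 -0.09 -0.56] grip 0.0
shift [1.6 0.1 0. ] turn 0.5
```

View pics/wrist1.png

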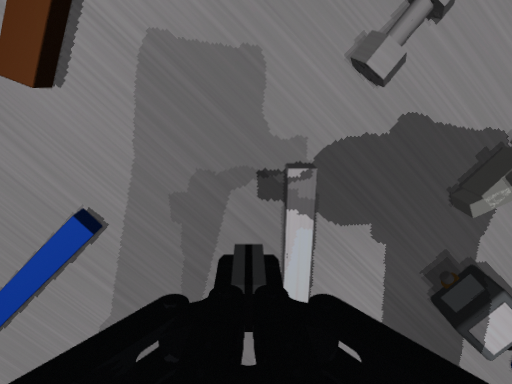

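The wrist view shows the lever at (301,165)–(298,300), to the right of the closed fingertips (249,260), so the fingers are on its +y side. The pocket, blue bar and brown bar are well clear.

Run:
```python
from h import *
i=camera_info('wrist')
a=world('wrist',302,170,.018,i=i);L=world('wrist',288,260,.018,i=i);Rr=world('wrist',314,260,.018,i=i)
print(a,L,Rr, 'tip',pix('wrist',[sense()['position']+[0,0,-.017]]))
s=sense();R=s['orientation']
for q in(a,L,Rr): print((R.T@(q-s['position'])*1000).round(1))
```

```text
[0.55662149 0.14841687 0.018     ] [0.49921129 0.10250894 0.018     ] [0.51356172 0.08773749 0.018     ] tip [[248.62947071 260.65976491]]
[ 25.4  38.4 101.8]
[-47.8  31.3 102.6]
[-47.8  51.9 102.4]
```

```bash
python3 -m creep '[0,0,40,0,0,0,0,40,0,0,0,0,23,0,0,0,0,0,0,0,0,6,0,0,0,0,6,0,0,0,0.8,6.6,0,2,0,0.8,6.6,0,2,0,0.8,6.6,0,2,0,0.8,6.6,0,2,0,0.8,6.6,0,2,0,0.8,6.6,0,2,0]'
python3 - <<'E'
from h import *
to(.5188,.1617,43.5)
im,d,i=snap('top'); cv2.imwrite('pics/crop2.png',cv2.resize(im[80:230,190:340],None,fx=4,fy=4,interpolation=cv2.INTER_CUBIC))
E
```

```text
time_s: 3.75
position: [0.5553, 0.1241, 0.0256]
orientation: [[0.853, 0.522, 0.001], [0.522, -0.853, 0.001], [0.001, -0.0, -1.0]]
contact_force: [-1.5, 3.0, 4.9]
grip_width: 0.0001
t 3.75 pos [0.5553 0.1241 0.0256] yaw 31.47 F [-1.5   3.01  4.87] grip 0.0001
shift [-11.5 -51.2  -0. ] turn -12.03
```

View pics/crop2.png

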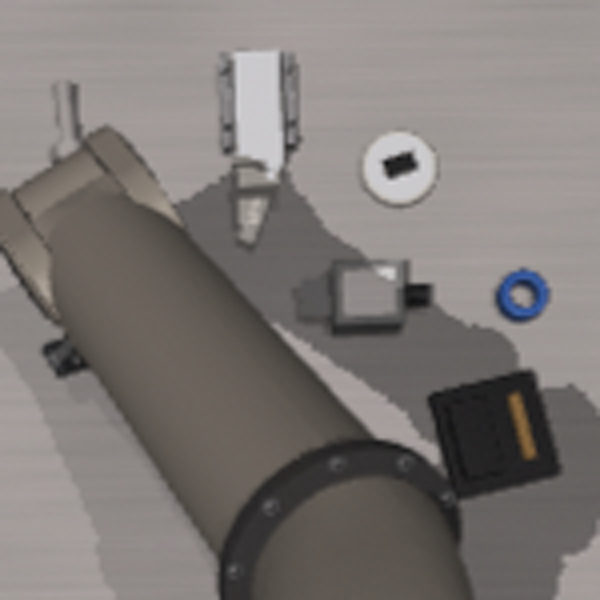

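```bash
python3 -m creep '[0.8,6.6,0,2,0,0.8,6.6,0,2,0,0.8,6.6,0,2,0,0.8,6.6,0,2,0,0.8,6.6,0,2,0,0.8,6.6,0,2,0,0.8,6.6,0,2,0,0.8,6.6,0,2,0,0.8,6.6,0,2,0,0.8,6.6,0,2,0,0.8,6.6,0,2,0,0,0,0,0,0]'
python3 - <<'E'
from h import *
to(.6,.03,1.65)
im,d,i=snap('wrist'); cv2.imwrite('pics/wrist2.png',im)
E
```

```text
time_s: 5.0
position: [0.5892, 0.0579, 0.0251]
orientation: [[0.986, 0.164, -0.001], [0.164, -0.986, -0.002], [-0.001, 0.002, -1.0]]
contact_force: [0.9, -0.9, 0.0]
grip_width: 0.0002
t 5.0 pos [0.5892 0.0579 0.0251] yaw 9.44 F [ 0.94 -0.87  0.01] grip 0.0002
shift [ 6.1 29.3  0. ] turn 7.79
```

View pics/wrist2.png

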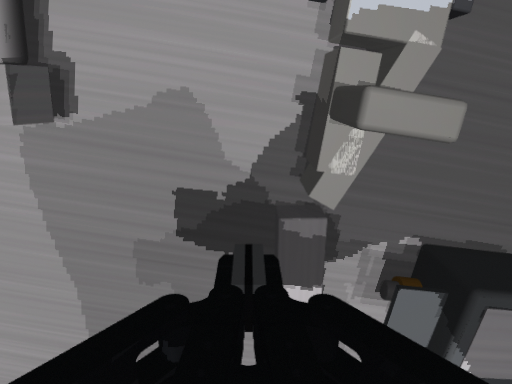

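The wrist view shows the lever's end at (304,218) lying against the fingers. The wedge nose (325,200) is just ahead of it, and the switch and hood are on the right at (410,285). By the finger position, the end is about 29 mm from the home line.

```bash
python3 -m creep '[0.4,3.3,0,1,0,0.4,3.3,0,1,0,0.4,3.3,0,1,0,0.3,2,0,0.6,0,0.3,2,0,0.6,0,0.3,2,0,0.6,0,0.2,1.5,0,0.4,0,0.2,1.5,0,0.4,0,0,0,0,0,0]'
python3 - <<'E'
from h import *
for k in range(4):
    print(sense()['contact_force'].round(2)); read_camera('side')
to(.6,.03,1.65)
im,d,i=snap('wrist');s=sense();R=s['orientation']
cv2.imwrite('pics/wrist3.png',cv2.resize(im[150:320,200:420],None,fx=3,fy=3,interpolation=cv2.INTER_CUBIC))
E
```

```text
time_s: 5.95
position: [0.5942, 0.0412, 0.0253]
orientation: [[0.998, 0.069, 0.0], [0.069, -0.998, -0.0], [0.0, 0.0, -1.0]]
contact_force: [-0.0, -0.1, -0.4]
grip_width: -0.0002
[-0.02 -0.11 -0.4 ]
[0.28 0.51 0.31]
[-0.18  0.55 -0.27]
[ 0.29  0.1  -0.26]
t 6.15 pos [0.594  0.0413 0.0253] yaw 4.01 F [ 0.38 -0.16  0.57] grip -0.0001
shift [ 5.2 11.7  0. ] turn 2.36
```

View pics/wrist3.png

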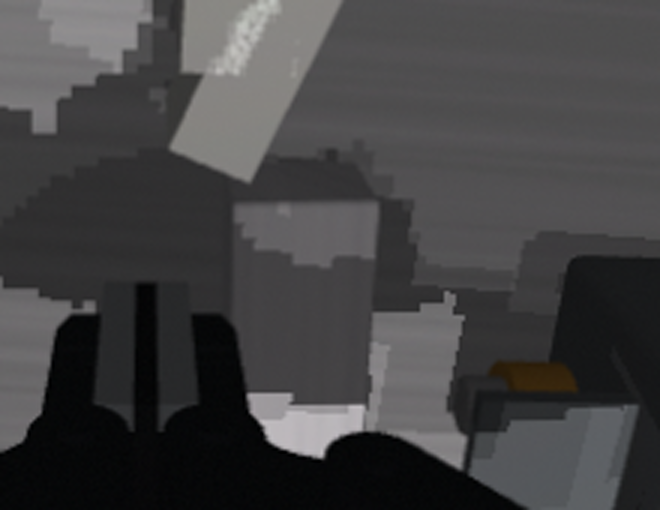

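The crop shows the lever end's top edge at (233..378, 202), the plunger's tip at (455,410), still short of contact, and the wedge nose at (170,150)–(250,183). I measure the remaining gap.

Run:
```python
from h import *
i=camera_info('wrist');q=np.load('mount.npy');c,s=np.cos(q[2]),np.sin(q[2]);Rm=np.array([[c,-s],[s,c]])
for n,u,v,z in[('endL',233,200,.018),('endR',378,203,.018),('sideR',369,385,.018),('plunger',455,410,.012),('noseL',170,150,.028),('noseR',250,183,.028)]:
    w=world('wrist',200+(u+.5)/3-.5,150+(v+.5)/3-.5,z,i=i); print(n,(w[:2]-q[:2])@Rm*1000)
p=sense()['position'][:2];print('tcp',(p-q[:2])@Rm*1000)
```

```text
endL [215.62893377  22.56476802]
endR [216.00640719   1.24198058]
sideR [185.25049631  -1.03363952]
plunger [177.15842211 -17.76507306]
noseL [226.39157434  32.55300685]
noseR [222.14977938  21.58068314]
tcp [187.66207559  33.89759451]
```

```bash
python3 -m creep '[0.2,1.5,0,0.4,0,0.2,1.5,0,0.4,0,0.2,1.5,0,0.4,0,0.2,1.5,0,0.4,0,0.2,1.5,0,0.4,0,0.2,1.5,0,0.4,0,0.1,1,0,0.3,0,0.1,1,0,0.3,0,0,0,0,0,0]'
python3 - <<'E'
from h import *
to(.6,.03,1.65)
im,d,i=snap('wrist')
cv2.imwrite('pics/wrist4.png',cv2.resize(im[150:320,200:420],None,fx=3,fy=3,interpolation=cv2.INTER_CUBIC))
E
```

```text
time_s: 7.1
position: [0.5961, 0.0304, 0.0254]
orientation: [[1.0, 0.017, 0.0], [0.017, -1.0, -0.0], [0.0, 0.0, -1.0]]
contact_force: [0.8, 0.6, -0.0]
grip_width: 0.0
t 7.1 pos [0.5961 0.0304 0.0254] yaw 0.99 F [ 0.8   0.56 -0.04] grip 0.0
shift [3.9 0.4 0. ] turn -0.66
```

View pics/wrist4.png

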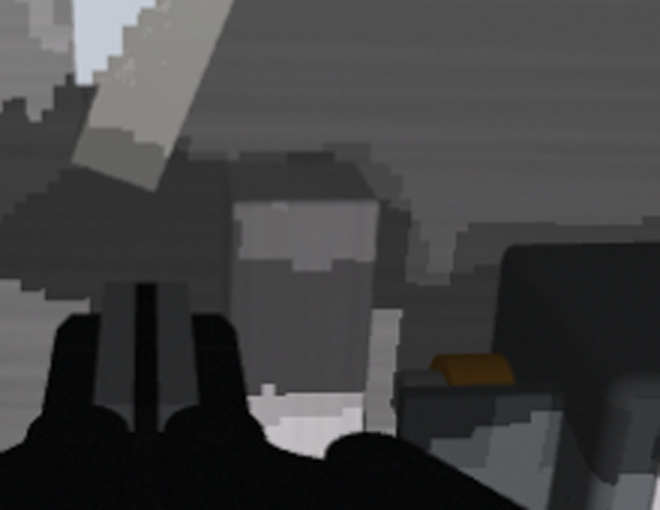

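The plunger tip is now at (398,380) and the lever's side at (368,380), which leaves a gap of about 5 mm. I creep on, watching the force.

```bash
python3 -m creep '[0,0.7,0,0.2,0,0,0.7,0,0.2,0,0,0.7,0,0.2,0,0,0.7,0,0.2,0,0,0.3,0,0,0,0,0,0,0,0]' | grep -E 'pos|for'
python3 -m creep '[0,0.4,0,0.1,0,0,0.4,0,0.1,0,0,0,0,0,0]'| grep -E 'pos|for'
```

```text
position: [0.596, 0.0275, 0.0253]
contact_force: [0.0, 0.4, 0.2]
position: [0.596, 0.0267, 0.0253]
contact_force: [1.5, 1.0, 0.1]
```

```bash
python3 -m creep '[0,0.3,0,0.1,0,0,0,0,0,0]'| grep -E 'pos|for'
python3 - <<'E'
from h import *
f=[]
for k in range(4): f.append(sense()['contact_force']); read_camera('side')
print(np.mean(f,0).round(2))
E
```

```text
position: [0.5961, 0.0264, 0.0253]
contact_force: [0.6, 1.4, 0.4]
[0.59 1.21 0.16]
```

```bash
cat > f.py <<'E'
from h import *
f=[]
for k in range(4): f.append(sense()['contact_force']); read_camera('side')
s=sense();print(round(s['time_s'],2),s['position'].round(4),np.mean(f,0).round(2))
E
python3 -m creep '[0,0.4,0,0.1,0,0,0,0,0,0]'>/dev/null; python3 f.py;python3 -m creep '[0,0.4,0,0.1,0,0,0,0,0,0]'>/dev/null; python3 f.py
```

```text
8.85 [0.596  0.026  0.0253] [0.68 1.22 0.54]
9.25 [0.596  0.0255 0.0253] [0.41 1.17 0.84]
```

```bash
for k in 1; do python3 -m creep '[0,0.4,0,0.1,0,0,0,0,0,0]'>/dev/null; python3 f.py;done; python3 -m creep '[0,0.3,0,0.1,0,0,0,0,0,0]'>/dev/null; python3 f.py
```

```text
9.65 [0.596  0.0252 0.0253] [0.56 0.84 0.53]
10.05 [0.596  0.0249 0.0253] [0.86 0.87 0.55]
```

```bash
python3 -m creep '[0,0.3,0,0.1,0,0,0,0,0,0]'>/dev/null; python3 f.py
```

```text
10.45 [0.596  0.0246 0.0253] [0.78 0.85 0.29]
```

```bash
python3 -m creep '[0,0.3,0,0.1,0,0,0,0,0,0]'>/dev/null; python3 f.py; python3 -m creep '[0,0.3,0,0.1,0,0,0,0,0,0]'>/dev/null; python3 f.py
```

```text
10.85 [0.596  0.0243 0.0253] [0.86 1.03 0.7 ]
11.25 [0.5959 0.024  0.0253] [0.75 0.75 1.08]
```

```bash
python3 -m creep '[0,0.3,0,0.1,0,0,0,0,0,0]'>/dev/null; python3 f.py
python3 - <<'E'
from h import *
im,d,i=snap('wrist')
cv2.imwrite('pics/wrist5.png',cv2.resize(im[150:320,200:420],None,fx=3,fy=3,interpolation=cv2.INTER_CUBIC))
E
```

```text
11.65 [0.5959 0.0237 0.0253] [0.91 0.73 0.44]
```

View pics/wrist5.png

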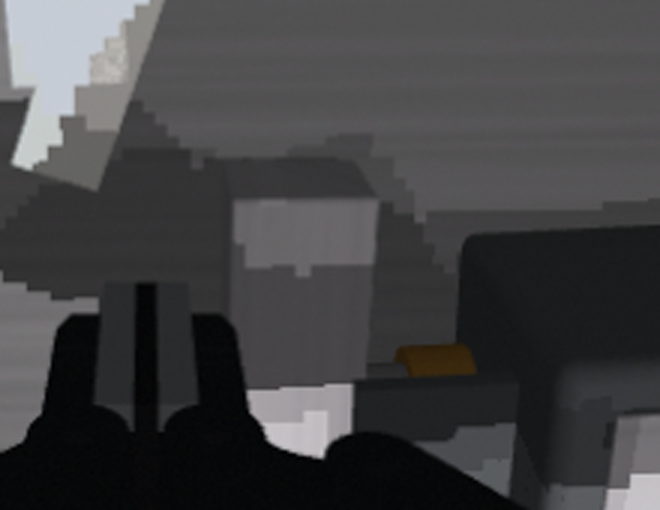

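The plunger's tip (370,370) now meets the lever's side visually, so contact is imminent. The nose (100,185) is well to the lever's +y side.

```bash
python3 -m creep '[0,0.2,0,0,0,0,0,0,0,0]'>/dev/null; python3 f.py; python3 -m creep '[0,0.2,0,0,0,0,0,0,0,0]'>/dev/null; python3 f.py
```

```text
12.1 [0.596  0.0235 0.0253] [0.67 1.08 0.72]
12.5 [0.5959 0.0233 0.0253] [0.73 1.14 0.91]
```

```bash
python3 -m creep '[0,0.2,0,0,0,0,0,0,0,0]'>/dev/null; python3 f.py; python3 -m creep '[0,0.2,0,0,0,0,0,0,0,0]'>/dev/null; python3 f.py
```

```text
12.9 [0.596  0.0231 0.0253] [0.37 1.38 0.5 ]
13.3 [0.5959 0.0229 0.0253] [1.18 1.38 0.49]
```

```bash
python3 -m creep '[0,0.2,0,0,0,0,0,0,0,0]'>/dev/null; python3 f.py; python3 -m creep '[0,0.2,0,0,0,0,0,0,0,0]'>/dev/null; python3 f.py
```

```text
13.7 [0.5959 0.0227 0.0253] [0.63 1.47 0.48]
14.1 [0.5959 0.0224 0.0253] [0.89 1.32 0.42]
```

```bash
python3 -m creep '[0,0.2,0,0,0,0,0,0,0,0]'>/dev/null; python3 f.py; python3 -m creep '[0,0.2,0,0,0,0,0,0,0,0]'>/dev/null; python3 f.py
```

```text
14.5 [0.5959 0.0224 0.0253] [0.38 1.33 0.29]
14.9 [0.5959 0.0223 0.0253] [1.06 1.92 0.73]
```

```bash
python3 -m creep '[0,0.2,0,0,0,0,0,0,0,0]'>/dev/null; python3 f.py
```

```text
15.3 [0.5959 0.0221 0.0253] [0.84 2.29 0.56]
```

Contact found: the force is rising and the finger is held back, with about 2 N on the lever. I back off, rise and go over behind the wedge's tab.

```bash
python3 -m creep '[0,-6,0,0,0,0,-6,0,0,0,0,-8,-20,0,0,0,0,-45,0,0,0,0,-45,0,0,15,5,-20,-2,0,35,5,0,0,0,35,5,0,0,0,35,2,0,0,0,30,0,0,0,0,0,0,0,0,0,0,0,0,0,0]'
python3 - <<'E'
from h import *
to(.737,.026,1.65)
im,d,i=snap('wrist'); cv2.imwrite('pics/wrist6.png',im)
w=np.load('wrist.npz')['d']
q=np.load('mount.npy');c,s=np.cos(q[2]),np.sin(q[2]);Rm=np.array([[c,-s],[s,c]])
K=np.array([[i['fx'],0,i['cx']],[0,i['fy'],i['cy']],[0,0,1.]])
v,u=np.mgrid[0:384,0:512];p=cv2.undistortPoints(np.stack([u,v],-1).reshape(-1,1,2).astype(float),K,np.array(i['D'],float)).reshape(-1,2)
X=np.c_[p*w.reshape(-1,1),w.reshape(-1)]
R=cv2.Rodrigues(np.array(i['rvec'],float))[0];P=(X-np.array(i['tvec'],float).ravel())@R
m=(P[:,:2]-q[:2])@Rm
g=(w.reshape(-1)>0)&(P[:,2]>.055)&(P[:,2]<.068)
g&=(abs(m[:,1]-15)<40)&(m[:,0]>220)&(m[:,0]<400)
if g.sum(): print('tab top',g.sum(),np.percentile(m[g],[2,50,98],axis=0)*1000, np.median(P[g,2]))
E
```

```text
time_s: 16.5
position: [0.7456, 0.0274, 0.1541]
orientation: [[1.0, 0.02, -0.003], [0.02, -1.0, -0.001], [-0.003, 0.001, -1.0]]
contact_force: [-0.0, -0.8, 0.7]
grip_width: 0.0001
t 16.5 pos [0.7456 0.0274 0.1541] yaw 1.12 F [-0.   -0.82  0.73] grip 0.0001
shift [-8.6  1.2  0. ] turn -0.53
```

View pics/wrist6.png

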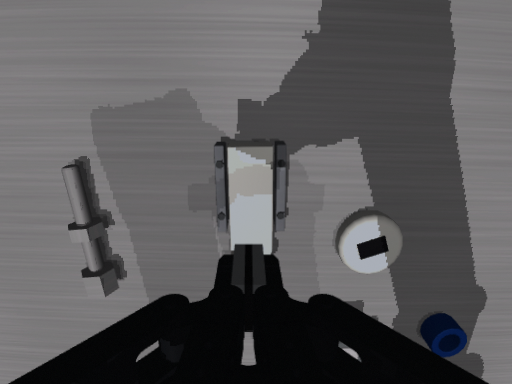

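Rails at (218–287, 142–232) with the wedge's flat top between them; the tab is hidden below the fingers. Puck (370,243), pocket and spacer are undisturbed. I refine with the rails here, and get the tab from the first top picture.

Run:
```python
from h import *
q=np.load('mount.npy');c,s=np.cos(q[2]),np.sin(q[2]);Rm=np.array([[c,-s],[s,c]])
i=camera_info('wrist'); f=lambda w:((w[:2]-q[:2])@Rm*1000).round(1)
for u,v in((215,142),(289,142),(216,232),(286,230)): 
    w=world('wrist',u,v,.022,i=i);print('rail',w.round(4),f(w))
for y in(158,162,190): 
    w=world('top',190+(262+.5)/4-.5,80+(y+.5)/4-.5,.062);print('tab',y,w.round(4),f(w))
print('tcp',f(sense()['position']))
```

```text
rail [0.7847 0.0548 0.022 ] [378.7  41.8]
rail [ 0.7859 -0.0038  0.022 ] [378.2 -16.7]
rail [0.7068 0.0549 0.022 ] [300.8  44.2]
rail [ 0.7098 -0.0057  0.022 ] [302.1 -16.4]
tab 158 [0.6852 0.0241 0.062 ] [278.4  14. ]
tab 162 [0.6821 0.0241 0.062 ] [275.3  14.1]
tab 190 [0.6605 0.0243 0.062 ] [253.7  14.9]
tcp [338.4  15.6]
```

```bash
python3 -m creep '[0,0,40,-0.5,0,0,0,40,0,0,0,0,17,0,0,-10,0,0,0,0,-10,0,0,0,0,-10,0,0,0,0,-3,0,0,0,0,-3,0,0,0,0,0,0,0,0,0]'; python3 f.py
python3 -m creep '[-2,0,0,0,0,-2,0,0,0,0,-2,0,0,0,0,0,0,0,0,0]'|grep -E 'pos|for'
python3 -m creep '[-2,0,0,0,0,-2,0,0,0,0,-2,0,0,0,0,0,0,0,0,0]'|grep -E 'pos|for'
```

```text
time_s: 17.45
position: [0.7106, 0.0262, 0.0593]
orientation: [[1.0, 0.028, 0.001], [0.028, -1.0, -0.0], [0.001, 0.0, -1.0]]
contact_force: [0.6, 0.6, -0.3]
grip_width: -0.0001
17.65 [0.7107 0.0263 0.0584] [0.16 0.29 0.05]
position: [0.704, 0.0261, 0.0582]
contact_force: [-0.2, -0.6, 0.0]
position: [0.698, 0.0259, 0.0583]
contact_force: [-0.1, 0.4, -0.9]
```

```bash
for k in 1; do python3 -m creep '[-2,0,0,0,0,-2,0,0,0,0,0,0,0,0,0]'|grep -E 'pos|for'; done
python3 -m creep '[-2,0,0,0,0,-2,0,0,0,0,0,0,0,0,0]'|grep -E 'pos|for'
python3 -m creep '[-2,0,0,0,0,-2,0,0,0,0,0,0,0,0,0]'|grep -E 'pos|for'
```

```text
position: [0.6941, 0.0258, 0.0583]
contact_force: [0.7, 0.0, 0.1]
position: [0.69, 0.0257, 0.0582]
contact_force: [0.7, 0.4, 0.5]
position: [0.6867, 0.0256, 0.0584]
contact_force: [1.8, 0.5, -1.6]
```

```bash
python3 -m creep '[-2,0,0,0,0,-2,0,0,0,0,-2,0,0,0,0,-2,0,0,0,0,-2,0,0,0,0,0,0,0,0,0]'|grep -E 'pos|for'
python3 -m creep '[-2,0,0,0,0,-2,0,0,0,0,-2,0,0,0,0,-2,0,0,0,0,-2,0,0,0,0,0,0,0,0,0]'|grep -E 'pos|for'
python3 f.py
```

```text
position: [0.6761, 0.0253, 0.0585]
contact_force: [2.8, 0.1, -1.4]
position: [0.666, 0.025, 0.0584]
contact_force: [3.2, 0.1, 0.4]
20.75 [0.666  0.025  0.0584] [ 2.76 -0.33  0.46]
```

```bash
for k in 1; do python3 -m creep '[-1,0,0,0,0,-1,0,0,0,0,-1,0,0,0,0,-1,0,0,0,0,-1,0,0,0,0,-1,0,0,0,0]'|grep -E 'pos|for'; done
python3 -m creep '[-1,0,0,0,0,-1,0,0,0,0,-1,0,0,0,0,-1,0,0,0,0,-1,0,0,0,0]'|grep -E 'pos|for'
python3 -m creep '[-1,0,0,0,0,-1,0,0,0,0,-1,0,0,0,0,-1,0,0,0,0]'|grep -E 'pos|for'
python3 - <<'E'
from h import *
im,d,i=snap('wrist');cv2.imwrite('pics/w7.png',im[100:384])
im,d,i=snap('top');cv2.imwrite('pics/top2.png',cv2.resize(im[80:230,190:340],None,fx=4,fy=4))
E
```

```text
position: [0.6605, 0.0248, 0.0584]
contact_force: [4.2, -0.6, 0.8]
position: [0.6554, 0.0246, 0.0584]
contact_force: [4.6, -0.7, 0.7]
position: [0.6514, 0.0245, 0.0584]
contact_force: [4.1, -0.8, 0.9]
```

View pics/top2.png

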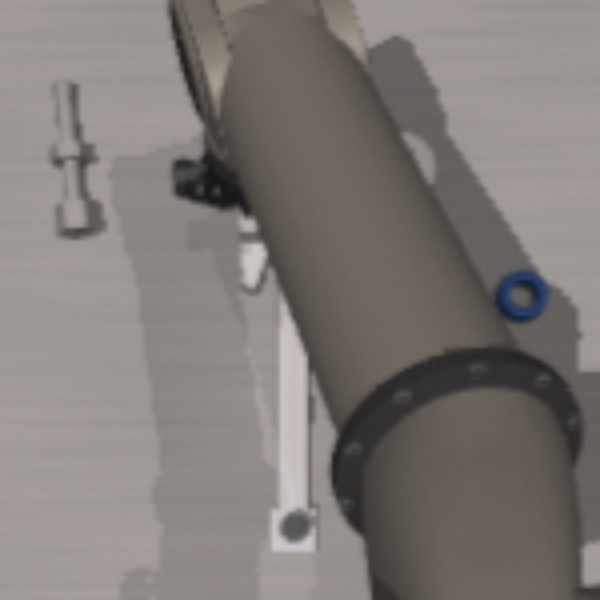

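The top crop shows the wedge nose (255,290) on the +y side of the lever (left edge x=280), with the lever at home. I carry on in small steps.

```bash
python3 -m creep '[-1,0,0,0,0,-1,0,0,0,0,-1,0,0,0,0]'|grep -E 'pos|for'
python3 -m creep '[-0.7,0,0,0,0,-0.7,0,0,0,0,-0.7,0,0,0,0]'|grep -E 'pos|for'
```

```text
position: [0.6484, 0.0244, 0.0583]
contact_force: [4.3, -1.4, 1.9]
position: [0.6463, 0.0244, 0.0584]
contact_force: [3.8, -1.1, 2.3]
```

```bash
python3 -m creep '[-0.7,0,0,0,0,-0.7,0,0,0,0,-0.7,0,0,0,0]'|grep -E 'pos|for'
python3 -m creep '[-0.7,0,0,0,0,-0.7,0,0,0,0,-0.7,0,0,0,0]'|grep -E 'pos|for'
```

```text
position: [0.6442, 0.0243, 0.0584]
contact_force: [3.9, -1.3, 1.7]
position: [0.642, 0.0243, 0.0583]
contact_force: [4.0, -1.8, 2.5]
```

```bash
python3 -m creep '[-0.6,0,0,0,0,-0.6,0,0,0,0,0,0,0,0,0]'|grep -E 'pos|for'
python3 -m creep '[-0.6,0,0,0,0,-0.6,0,0,0,0,0,0,0,0,0]'|grep -E 'pos|for'
```

```text
position: [0.6408, 0.0243, 0.0583]
contact_force: [4.2, -1.8, 1.8]
position: [0.6395, 0.0243, 0.0582]
contact_force: [4.7, -2.5, 1.9]
```

```bash
for k in 1; do python3 -m creep '[-0.5,0,0,0,0,-0.5,0,0,0,0,-0.5,0,0,0,0,0,0,0,0,0]'|grep -E 'time|pos|for'; done
python3 -m creep '[-0.5,0,0,0,0,-0.5,0,0,0,0,-0.5,0,0,0,0,0,0,0,0,0]'|grep -E 'pos|for'
```

```text
time_s: 24.55
position: [0.638, 0.0242, 0.0582]
contact_force: [3.9, -0.8, 1.4]
position: [0.6365, 0.0242, 0.0582]
contact_force: [4.4, -2.3, 1.5]
```

```bash
python3 -m creep '[-0.5,0,0,0,0,-0.5,0,0,0,0,-0.5,0,0,0,0,0,0,0,0,0]'|grep -E 'pos|for'
python3 -m creep '[-0.5,0,0,0,0,-0.5,0,0,0,0,0,0,0,0,0]'|grep -E 'pos|for'
```

```text
position: [0.6351, 0.0241, 0.0583]
contact_force: [4.1, -2.1, 1.1]
position: [0.634, 0.0241, 0.0582]
contact_force: [4.2, -1.2, 0.6]
```

```bash
python3 -m creep '[-0.5,0,0,0,0,-0.5,0,0,0,0,0,0,0,0,0]'|grep -E 'pos|for'
python3 -m creep '[-0.5,0,0,0,0,-0.5,0,0,0,0,0,0,0,0,0]'|grep -E 'time|pos|for'
```

```text
position: [0.6331, 0.0241, 0.0582]
contact_force: [3.8, -2.0, 0.7]
time_s: 26.25
position: [0.632, 0.024, 0.0582]
contact_force: [3.4, -1.7, 0.4]
```

```bash
python3 -m creep '[-0.5,0,0,0,0,-0.5,0,0,0,0,0,0,0,0,0]'|grep -E 'pos|for'
python3 -m creep '[-0.4,0,0,0,0,-0.4,0,0,0,0,0,0,0,0,0]'|grep -E 'pos|for'
```

```text
position: [0.6311, 0.024, 0.0583]
contact_force: [3.3, -1.6, -0.1]
position: [0.6303, 0.024, 0.0582]
contact_force: [4.4, -0.7, 0.2]
```

```bash
python3 -m creep '[-0.4,0,0,0,0,-0.4,0,0,0,0,0,0,0,0,0]'|grep -E 'pos|for'
python3 -m creep '[-0.4,0,0,0,0,-0.4,0,0,0,0,0,0,0,0,0]'|grep -E 'time|pos|for'
```

```text
position: [0.6296, 0.0239, 0.0583]
contact_force: [4.2, -1.4, -0.0]
time_s: 27.45
position: [0.6292, 0.024, 0.0583]
contact_force: [5.0, -1.9, -1.4]
```

```bash
python3 -m creep '[-0.4,0,0,0,0,-0.4,0,0,0,0,0,0,0,0,0]'|grep -E 'pos|for'
python3 -m creep '[-0.4,0,0,0,0,-0.4,0,0,0,0,0,0,0,0,0]'|grep -E 'time|pos|for'
```

```text
position: [0.6288, 0.024, 0.0583]
contact_force: [6.2, -0.8, -3.0]
time_s: 28.05
position: [0.6284, 0.024, 0.0583]
contact_force: [6.1, -1.1, -2.7]
```

It is tightening. I go on in half steps with averaged force.

```bash
python3 f.py; python3 -m creep '[-0.4,0,0,0,0,0,0,0,0,0]'>/dev/null; python3 f.py;  python3 -m creep '[-0.4,0,0,0,0,0,0,0,0,0]'>/dev/null; python3 f.py
```

```text
28.25 [0.6284 0.0239 0.0583] [ 6.55 -1.39 -2.58]
28.65 [0.6282 0.0239 0.0583] [ 7.18 -1.52 -2.73]
29.05 [0.628  0.0239 0.0584] [ 7.72 -1.83 -3.23]
```

```bash
python3 -m creep '[-0.4,0,0,0,0,0,0,0,0,0]'>/dev/null; python3 f.py
```

```text
29.45 [0.6277 0.0239 0.0583] [ 8.56 -2.01 -3.5 ]
```

```bash
python3 -m creep '[-0.4,0,0,0,0,-0.4,0,0,0,0,0,0,0,0,0]'>/dev/null; python3 f.py;  python3 -m creep '[-0.4,0,0,0,0,0,0,0,0,0]'>/dev/null; python3 f.py
```

```text
29.95 [0.6273 0.0239 0.0584] [ 9.1  -1.82 -4.74]
30.35 [0.6272 0.0239 0.0584] [ 9.56 -2.16 -4.79]
```

```bash
python3 -m creep '[-0.4,0,0,0,0,0,0,0,0,0]'>/dev/null; python3 f.py
```

```text
30.75 [0.627  0.0239 0.0584] [ 9.85 -1.65 -5.54]
```

```bash
python3 -m creep '[-0.5,0,0,0,0,0,0,0,0,0]'>/dev/null; python3 f.py;  python3 -m creep '[-0.5,0,0,0,0,0,0,0,0,0]'>/dev/null; python3 f.py
```

```text
31.15 [0.6267 0.0239 0.0584] [10.49 -1.99 -5.32]
31.55 [0.6265 0.0239 0.0584] [10.78 -1.22 -6.13]
```

```bash
python3 -m creep '[-0.4,0,0,0,0,0,0,0,0,0]'>/dev/null; python3 f.py; python3 -m creep '[1,0,0,0,0,2,0,0,0,0,4,0,0,0,0,8,0,0,0,0,15,0,0,0,0,0,0,-40,0,0,0,0,-45,0,0,45,0,-20,0,0,45,0,0,0,0,0,0,0,0,0]'
python3 - <<'E'
from h import *
f=[]
for k in range(4): f.append(sense()['contact_force']); read_camera('side')
print(np.mean(f,0).round(2))
im,d,i=snap('top');A=cv2.resize(im[80:230,190:340],None,fx=4,fy=4,interpolation=cv2.INTER_CUBIC)
cv2.imwrite('pics/top3.png',A)
im,d,i=snap('side');cv2.imwrite('pics/side3.png',cv2.resize(im[150:240,140:320],None,fx=4,fy=4,interpolation=cv2.INTER_CUBIC))
E
```

```text
31.95 [0.6263 0.0239 0.0584] [11.71 -1.78 -6.96]
time_s: 32.95
position: [0.7466, 0.0281, 0.1622]
orientation: [[1.0, 0.028, 0.002], [0.028, -1.0, 0.002], [0.002, -0.002, -1.0]]
contact_force: [-0.6, -1.0, -0.7]
grip_width: 0.0002
[-0.05 -0.27 -0.64]
```

View pics/side3.png

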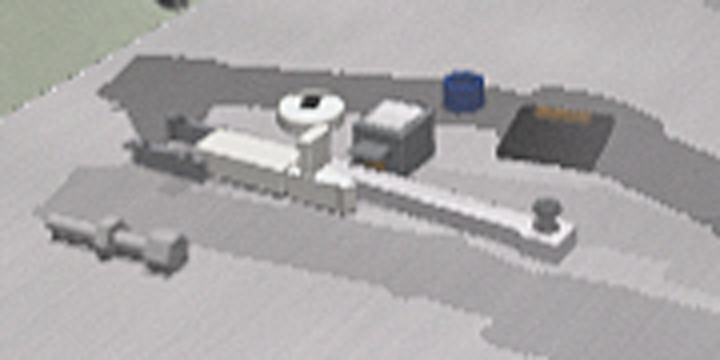

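The side crop shows the wedge (330,190) pushed well in beside the lever's free end, and the lever flat from the switch (390,135) to the stud (547,220). The bystanders are in their places and the robot is clear, so I hand in.

```bash
python3 -c "
from plant import *
print(finish_job())"
```

```text
the job is handed in; nothing more can be done
None
```

I swung the short silver lever home with closed fingers until it met the plunger, with about 2 N on the lever. I then pushed the wedge in by its tab, which tightened after about 60 mm, and handed the job in at about 33 s; no verdict is reported.

- **Nip:** I stopped with 11.7 N on the tab, inside the 10 to 13 N window. I could not measure the nip force on the plunger directly; I infer it from that push and the wedge's friction of about 4 N. There was also about 7 N of vertical force on the finger at that moment, which I took to be friction at the tab.
- **Final view:** In the last side picture the lever lies flat beside the switch on its stud with the wedge in behind it. The bystanders look unmoved by eye; I did not measure them.
- **Robot:** After backing off, the arm was clear and the contact force read about zero.
- **Disagreement:** My mount position, fitted from the first top picture, differed by about 3 mm in x and 2 mm in y from the later close view of the rails. I set both contacts by force, so this should not have affected the result.

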